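# Free the eccentric cam lock and push the dish slide home

## Robot

A 6-joint arm with a two-finger parallel gripper is mounted at the origin on the work surface; the furniture and walls round the work are solid. World frame = base frame: x ahead of the robot, y to its left, z up, the work surface at z = 0. Lengths are in m, angles in rad, forces in N, time in s.
With the tool pointing down it reaches from about 0.275 to 0.875 m from the base axis. Payload 12.5 kg.
Tool frame: the origin (TCP) lies at the very end of the fingers, on their centre line; the grasp point (between the pads) lies 19 mm behind it; z points along the fingers, y is the line along which they close (so a half turn about z gives the same grasp; the last joint's range is limited). The gripper opens to 85 mm and grips with 20 to 120 N. Pads are 22 mm wide; open, the fingers measure 114 mm over their backs; the gripper's body (76 mm by 85 mm) begins 54 mm behind the grasp point. The pads swing forward as they close: fully open they stand 13 mm farther back than shut.
Start: joints at [-1.371, 0.351, 1.652, -0, 1.139, -0.085], TCP at [0.155, -0.528, 0.231] pointing down, gripper open.
Joint ranges: [-2.75, 2.75], [-0.79, 2.1], [0.01, 2.65], [-1.57, 4.71], [0.07, 3.14], [-2.87, 2.87]. Speed limits (rad/s): [2.22, 2.22, 2.79, 3.14, 3.14, 3.14].

## Interface

Orientations are given as a 3x3 rotation matrix whose columns are the frame's x, y, z axes.
In Python, from bench import manip gives the robot as it stands. Calls block until the motion is done:
- manip.move_ptp(position, orientation): joint-space move of the TCP to a pose.
- manip.move_l(position, attitude=None, max_speed=0.15): straight line of the TCP; attitude=None keeps the orientation; max_speed is the mean speed in m/s.
- manip.move_j(angles): joint-space move.
- manip.set_gripper(opening, effort=None): opening from 0.0 (shut) to 1.0 (fully open); effort is the grip in N (None keeps the last); returns when the fingers have stopped.
- manip.dwell(seconds).
- manip.inverse_kinematics(position, orientation): joint angles nearest the present ones, or None.
- manip.grab_frame(name): name is "scene" or "side" or "wrist"; returns (picture, depth): 420x560x3 uint8, red, green, blue; 420x560 float32, m along the optical axis (not along the pixel's ray), 0 where there is no reading.
- manip.get_calibration(name): a dict with "camera_matrix" (3x3 intrinsics, pixels), "R" (3x3) and "t" (3): a world point X has camera coordinates R X + t. Camera axes: x right, y down, z forward; pixel columns grow to the right and rows downward; lengths in m; the calibration is good to about 2 mm. A picture is of the moment at which its call begins: read the wrist's pose just before it. get_calibration takes no time and is no camera call; for the wrist camera it gives the pose at the moment of the call.
A pose or a line that the arm cannot do raises manip.Unreachable and nothing moves.
- manip.sign_off(): hands the job in; it is judged then, once.
Trained networks look in the newest picture that a camera, given by its name, has taken for a name from the list of things; names that differ only in an ending like _2 or _b are one class to them, and where a whole thing is asked for, a point or a joint stands for the part that bears it (a point fixed in the world has none). Each returns a list of dicts, best first, with "confidence" (0 to 1); they miss things now and then, are a little off and sometimes report something else, mostly with a low value. They report only what shows in the picture. A call takes as long as a camera call. They do not tell look-alikes from the thing itself.
- manip.look_for(camera, name): "at" ([x, y, z] in m, in world coordinates, good to about 4 mm: the middle of the surface that is visible of it).
Readings, each from a call of its own:
- manip.current_time(): time.
- manip.current_qpos(): joint angles.
- manip.current_joint_vel(): joint speeds.
- manip.current_joint_torque(): joint torques, N m.
- manip.current_ee_pos(): TCP position.
- manip.current_tcp_rot(): TCP orientation.
- manip.current_force(): force on the tool from outside, world axes, zero at the start.
- manip.current_ft_torque(): the same for the moment, N m.
- manip.current_grip_width(): opening from 0.0 (shut) to 1.0 (fully open).
- manip.current_grip_force(): force on a finger pad.
Only numpy, scipy, OpenCV 4.12 (cv2) and the standard library are available. Lean on these libraries where they do the work, as an engineer would, in place of code of your own. Each camera call takes 0.05 s, during which the arm holds its last target. There are 200 camera calls.

## Task

Push the cam's lever round with the fingertips until the low point of the cam faces the slide (lever over the index fin), and only then push the dish slide forward, from behind, at its upright push plate, until it is fully home against the end stops. Leave the dish lying in its nest without touching it, do not disturb the other things on the worktop, and finish clear of everything.

Things in the scene. Friction and masses are not known exactly. Their poses are not given: they have to be found in the camera images.
- dish_stage: Fixed aluminium bed, 264 x 160 x 12 mm, carrying a slide and a cam. Origin on the worktop under the slide's centre line; x = forward direction of the slide (away from the robot), y left, z up. The bed spans x -102 to +162, y +-80 mm. Two grey gate posts, tops at z 52 mm, stand at x 20, y +-71 mm; two dark end stops for the slide at x 72, y +-48 mm.
- index_fin (a point): Middle of the top edge of the index fin, a small upright steel fin fixed on the bed 66 mm left of the cam's pivot (stage x 105, y 66 mm), top at z 32 mm. With the cam at its low point the lever lies right above it, pointing left.
- follower_slide (a joint): Travel of the slide along the stage's +x, m: 0 drawn back (always so at the start), 0.050 fully home on the end stops. Friction 3 N, no spring. White plate 108 x 108 mm, top at z 24 mm; its flat steel nose (44 mm wide, front at stage x 34 mm + travel) meets the cam disc and cannot get home unless the cam is within about 0.65 rad of its low point (high point: stops at 25 mm).
- push_face (a point): Centre of the rear (robot-side) face of the push plate, a white upright plate across the slide's rear end: 60 mm wide, 8 mm thick, z 16 to 80 mm; this point is at z 60 mm, stage x -94 mm + travel. Axes as the stage's. Nothing on the bed is behind it.
- cam_lever (a joint): Cam and lever angle, rad, counter-clockwise from above. 0 = low point towards the slide, lever pointing to stage +y (left), over the fin. At angle a the lever points along (-sin a, cos a) in the stage frame. Starts at 1.5 to 2.7 (lever towards the robot or right): turn it clockwise. Range -0.7 to 2.9, no stop or click at 0. Friction 0.25 N m (4 N at the knob), no spring.
- cam_pivot (a point): The cam's vertical pivot axis, at stage x 105, y 0 mm; this point at z 18 mm. The cam is a steel disc of radius 32 mm, z 18 to 36 mm, its centre 14 mm off the pivot: its edge is 18 mm from the pivot at the low point and 46 mm at the high point, opposite. The lever stands at right angles to these. Top of hub at z 60 mm.
- lever_knob (a point): Centre of the upright black knob at the lever's end, 65 mm from the pivot, at z 74 mm. The knob is a round post of 16 mm diameter, from z 55 to 93 mm. The lever below it is a bar 14 mm wide, z 47 to 55 mm, that ends 8 mm beyond the knob's axis.
- dish: Lidded petri dish with dark contents, 91 mm diameter, 16 mm high, loose in the round nest (7 mm rim) of the slide. Origin at the centre of its underside, at z 24 mm; top at z 40 mm.
- nest (a point): Centre of the floor of the slide's dish nest, z 24 mm, at stage x -30 mm + travel. Axes as the stage's.
- spare_dish: Bystander: pale petri dish, 91 mm diameter, 16 mm high, on the worktop left of the stage. Origin under its centre.
- forceps: Bystander: steel forceps, 131 x 17 x 9 mm, on the worktop on the robot's side of the stage. Origin under the middle, long axis y.
- media_bottle: Bystander: small lab bottle with blue cap, 62 mm diameter, 111 mm high, on the right of the worktop. Origin under its centre.
- bench_timer: Bystander: white wedge timer, 62 x 78 x 34 mm, on the right of the worktop. Origin under its centre.
- marker: Bystander: marker pen, 136 x 14 x 15 mm, beyond the notebook, near the back edge. Origin under its middle, long axis y.
Not all that is in view belongs to the job. What is shaped like the dish but green is not meant.

How it is judged:
On the way, in this order (a step that is already met when the one before it is completed fails the run):
1. the cam is at its low point (within 0.3 rad) while the slide is still back (value of joint cam_lever between -0.3 and 0.3 rad and value of joint follower_slide below 0.01 m), for 0.2 s.
2. the slide is pushed home (value of joint follower_slide above 0.047 m), for 0.2 s.
At the end, for the whole second after the job is handed in: The slide is within 3 mm of fully home (over 47 mm of its 50 mm travel), the cam is within 0.3 rad of its low point, and the dish lies flat and at rest in the slide's nest (within 8 mm of its centre, less than 4 mm off its floor) (value of joint follower_slide above 0.047 m and value of joint cam_lever between -0.3 and 0.3 rad and horizontal distance between dish and nest below 0.008 m and z of dish in the frame of nest below 0.004 m and angle between dish's own z axis and vertical below 0.06 rad and linear speed of dish below 0.02 m/s); the robot touches nothing.
It fails at once if the slide is pushed forward while the cam is not at its low point (value of joint follower_slide above 0.012 m and not (value of joint cam_lever between -0.3 and 0.3 rad)).
It fails at once if the dish in the nest is touched (contact force between any of the fingers, the arm and dish above 0.5 N).
It fails at once if the dish leaves its nest or is lifted (z of dish in the frame of nest above 0.006 m or horizontal distance between dish and nest above 0.012 m).
It fails at once if a bystander (spare dish, forceps, bottle, timer or marker pen) is moved more than 15 mm or lifted (distance of any of spare_dish, forceps, media_bottle, bench_timer, marker from where it was at the start of the episode above 0.015 m).
It also fails if it takes over 51 s, if anything falls off the work surface, if the arm or the gripper's body presses on something with over 40 N, if the wrist force passes 120 N, or if a joint passes its speed limit or range.

## Working session

There is one attempt and no reset: what is moved stays moved. The work goes in short steps, each a Python script; the robot and the scene stay as the last script left them, time stands still between calls to the robot, and variables do not carry over. Pictures are saved under pics/ and viewed, at most 10 in all, crops included, and the job is handed in when it is done.

```bash
mkdir -p pics; python3 - <<'E'
from bench import manip
import cv2
for c in ("scene","side"):
    im,d=manip.grab_frame(c); cv2.imwrite(f"pics/{c}0.png",im[:,:,::-1])
    for n in ("dish_stage","index_fin","push_face","cam_pivot","lever_knob","dish","nest","cam_lever","follower_slide","spare_dish","forceps","media_bottle","bench_timer"):
        print(c,n,[(round(r["confidence"],2),[round(float(v),3) for v in r["at"]]) for r in manip.look_for(c,n)[:3]])
print(manip.current_time())
E
```

```text
scene dish_stage [(0.78, [0.541, 0.295, 0.012])]
scene index_fin [(0.73, [0.602, -0.25, 0.022]), (0.72, [0.543, 0.295, 0.009]), (0.47, [0.442, 0.251, 0.019])]
scene push_face [(0.89, [0.442, 0.254, 0.022]), (0.61, [0.538, 0.294, 0.012]), (0.35, [0.466, 0.254, 0.037])]
scene cam_pivot [(0.73, [0.542, 0.293, 0.013])]
scene lever_knob [(0.67, [0.575, 0.313, 0.038])]
scene dish [(0.88, [0.559, 0.484, 0.013]), (0.65, [0.466, 0.253, 0.033]), (0.56, [0.424, 0.535, 0.015])]
scene nest [(0.94, [0.443, 0.256, 0.021])]
scene cam_lever [(0.92, [0.574, 0.308, 0.033])]
scene follower_slide [(0.66, [0.446, 0.26, 0.028])]
scene spare_dish [(0.94, [0.377, 0.391, 0.018])]
scene forceps []
scene media_bottle [(0.91, [0.483, -0.286, 0.075]), (0.64, [0.447, 0.254, 0.029])]
scene bench_timer [(0.8, [0.603, -0.254, 0.025])]
side dish_stage [(0.59, [0.534, 0.246, 0.017])]
side index_fin [(0.78, [0.54, 0.251, 0.015])]
side push_face [(0.86, [0.443, 0.217, 0.038])]
side cam_pivot [(0.63, [0.535, 0.249, 0.018])]
side lever_knob [(0.7, [0.58, 0.291, 0.047])]
side dish [(0.76, [0.556, 0.473, 0.014]), (0.75, [0.469, 0.241, 0.041]), (0.61, [0.429, 0.524, 0.015])]
side nest [(0.59, [0.439, 0.217, 0.034]), (0.25, [0.534, 0.248, 0.02])]
side cam_lever [(0.89, [0.581, 0.291, 0.04]), (0.3, [0.442, 0.218, 0.033])]
side follower_slide [(0.76, [0.441, 0.218, 0.032])]
side spare_dish [(0.7, [0.377, 0.383, 0.011])]
side forceps [(0.43, [0.289, 0.234, 0.006])]
side media_bottle [(0.78, [0.48, -0.329, 0.095]), (0.26, [0.534, 0.249, 0.022])]
side bench_timer [(0.55, [0.595, -0.268, 0.026])]
1.4
```

View pics/scene0.png

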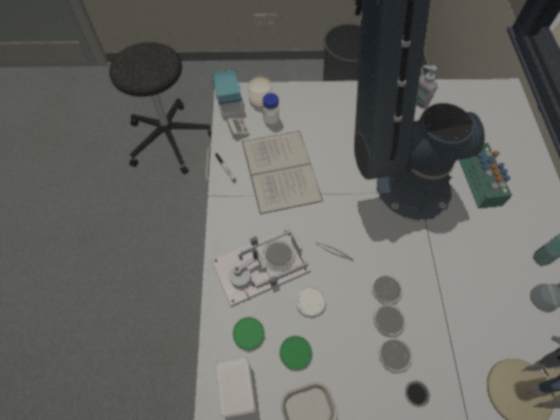

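View pics/side0.png

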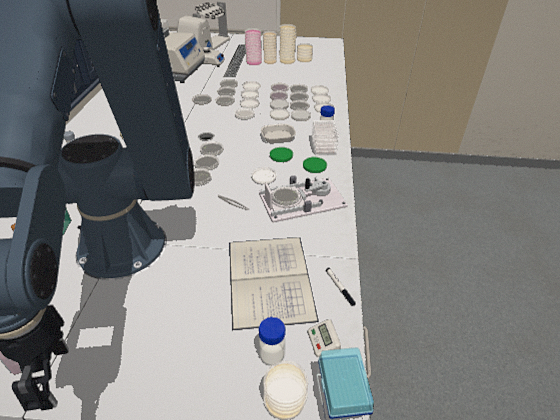

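The stage is the pink-white bed around px (262,266) in the scene view, with its dish at (278,256), the cam at (240,275), and its forward direction pointing left and slightly down. Look-alikes: green dishes at (249,333) and (296,352), a pale spare dish at (311,302), clear dishes at (388,290) and further. The dish in the nest on the stage is the one meant. Next is a close look with the wrist camera.

```bash
cat > h.py <<'E'
from bench import manip
import numpy as np, cv2
def down(yaw):  # tool x at yaw, z down
    c,s=np.cos(yaw),np.sin(yaw)
    return np.array([[c,s,0],[s,-c,0],[0,0,-1.]])
def cloud(cam,save=None):
    k=manip.get_calibration(cam); im,d=manip.grab_frame(cam)
    if save: cv2.imwrite(save,im[:,:,::-1])
    K=k["camera_matrix"]; v,u=np.indices(d.shape)
    P=np.stack([(u-K[0,2])/K[0,0]*d,(v-K[1,2])/K[1,1]*d,d],-1)
    return im,d,(P-k["t"])@k["R"]
E
python3 - <<'E'
from h import *
print(manip.current_tcp_rot().round(2)) 
k=manip.get_calibration("wrist"); print("camera rel tcp", (-k["R"].T@k["t"]-manip.current_ee_pos()).round(3), k["R"].round(2))
p=manip.current_ee_pos(); manip.move_l([p[0],p[1],0.33],max_speed=0.3)
for yaw in (0.35,0.35+np.pi,0.35-np.pi/2):
    print(yaw,manip.inverse_kinematics([0.47,0.25,0.36],down(yaw)))
E
```

```text
[[ 0.96  0.28 -0.  ]
 [ 0.28 -0.96  0.  ]
 [-0.   -0.   -1.  ]]
camera rel tcp [0.064 0.018 0.143] [[ 0.28 -0.96 -0.  ]
 [-0.93 -0.27  0.26]
 [-0.25 -0.07 -0.96]]
0.35 [ 4.01392885e-01  2.16228484e-01  1.51415177e+00 -4.44089210e-16
  1.41121240e+00  1.62218921e+00]
3.491592653589793 [ 4.01392885e-01  2.16228484e-01  1.51415177e+00 -4.44089210e-16
  1.41121240e+00 -1.51940344e+00]
-1.2207963267948965 None
```

```bash
python3 - <<'E'
from h import *
manip.move_ptp([0.575,0.295,0.36],down(0.33))
im,d,P=cloud("wrist","pics/w0.png"); np.savez("w0.npz",im=im,d=d,P=P)
for n in ("dish_stage","index_fin","push_face","cam_pivot","lever_knob","dish","nest","forceps","spare_dish"):
    print(n,[(round(r["confidence"],2),[round(float(v),3) for v in r["at"]]) for r in manip.look_for("wrist",n)[:3]])
print(manip.current_time())
E
```

```text
dish_stage [(0.58, [0.547, 0.283, 0.013])]
index_fin [(0.88, [0.549, 0.286, 0.013]), (0.54, [0.471, 0.252, 0.043])]
push_face [(0.72, [0.444, 0.236, 0.029])]
cam_pivot [(0.67, [0.547, 0.289, 0.011])]
lever_knob [(0.63, [0.576, 0.31, 0.033]), (0.63, [0.446, 0.235, 0.026])]
dish [(0.83, [0.468, 0.252, 0.042]), (0.67, [0.561, 0.478, 0.018]), (0.6, [0.428, 0.533, 0.014])]
nest [(0.58, [0.389, 0.382, 0.017]), (0.57, [0.441, 0.242, 0.025])]
forceps [(0.84, [0.282, 0.236, 0.008])]
spare_dish [(0.87, [0.386, 0.384, 0.018]), (0.59, [0.55, 0.287, 0.015])]
5.6083
```

View pics/w0.png

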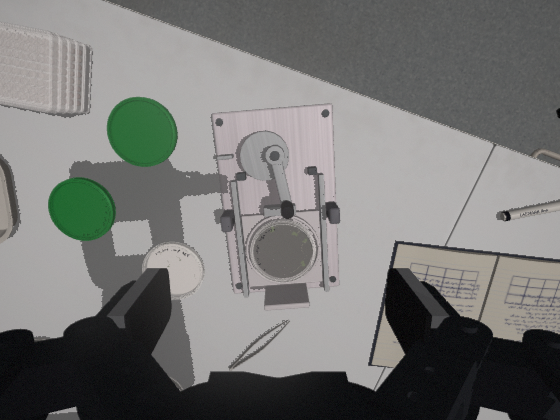

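The wrist picture shows the bed from (211,115) to (340,288), the hub at (275,156), the knob at (288,208) pointing towards the robot, and the fin at (224,156). The dark dish in its nest is at (283,248), the push plate at (287,294) and the forceps at (260,344). Now the numbers.

```bash
python3 - <<'E'
from h import *
z=np.load("w0.npz"); im,P=z["im"],z["P"]; Z=P[...,2]
v,u=np.indices(Z.shape)
box=(u>195)&(u<350)&(v>90)&(v<315)
m=box&(Z>0.009)&(Z<0.1)
print("ground z",np.median(Z[330:350,330:350]))
bed=box&(Z>0.0085)&(Z<0.0155)
print("bed n",bed.sum(),np.median(Z[bed]))
n,lab,st,_=cv2.connectedComponentsWithStats(m.astype(np.uint8)); i=1+st[1:,4].argmax()
low=m&(lab==i)
r=cv2.minAreaRect(P[bed&(lab==i)][:,:2].astype(np.float32)); print("rect",r); print(cv2.boxPoints(r))
def spot(name,uu,vv,rad,zlo,zhi):
    k=((u-uu)**2+(v-vv)**2<rad**2)&(Z>zlo)&(Z<zhi)
    q=P[k]; print(name,k.sum(),q.mean(0).round(4),((q.min(0)+q.max(0))/2).round(4), np.ptp(q,axis=0).round(4))
spot("hub",275,156,16,0.056,0.066)
spot("knob",288,208,14,0.086,0.1)
spot("dish",283,248,42,0.036,0.044)
spot("pushplate",287,292,30,0.07,0.088)
spot("fin",224,156,16,0.026,0.036)
spot("post L",229,220,16,0.047,0.057)
spot("post R",333,213,16,0.047,0.057)
k=(u>220)&(u<300)&(v>315)&(v<372)&(Z>0.004)&(Z<0.02); q=P[k]; print("forceps",q.min(0),q.max(0))
E
```

```text
ground z -0.00028496884889212746
bed n 10472 0.011813228891121191
rect ((0.5227768421173096, 0.2737911641597748), (0.2633737325668335, 0.15975937247276306), 23.391067504882812)
[[0.37019983 0.29482576]
 [0.4336251  0.14819594]
 [0.6753539  0.25275657]
 [0.6119286  0.3993864 ]]
hub 154 [0.5912 0.3029 0.0581] [0.588  0.3034 0.0589] [0.0291 0.021  0.0057]
knob 147 [0.5373 0.2691 0.0923] [0.5369 0.2688 0.0905] [0.0157 0.0151 0.0088]
dish 3225 [0.4683 0.25   0.0387] [0.4614 0.25   0.0391] [0.1035 0.09   0.0062]
pushplate 387 [0.4143 0.2267 0.0775] [0.4137 0.2263 0.0759] [0.0277 0.0559 0.0119]
fin 65 [0.5655 0.3638 0.0314] [0.5653 0.3637 0.03  ] [0.0106 0.0186 0.0078]
post L 170 [0.486  0.3352 0.0512] [0.4856 0.3354 0.0506] [0.0216 0.0189 0.0069]
post R 177 [0.5423 0.2049 0.0511] [0.5418 0.2044 0.0504] [0.023  0.0186 0.0063]
forceps [0.23528594 0.1981289  0.00403483] [0.35104158 0.26233916 0.01101807]
```

```bash
cat >> h.py <<'E'
TH=np.deg2rad(23.391); C,S=np.cos(TH),np.sin(TH); R2=np.array([[C,-S],[S,C]])
O=np.array([0.52278,0.27379])-R2@[0.03,0]
def W(x,y,z): return np.r_[O+R2@[x,y],z]
def lev(a,z): return W(0.105-0.065*np.sin(a),0.065*np.cos(a),z), down(TH+np.pi/2+a)
E
python3 - <<'E'
from h import *
k=np.array([0.5371,0.2690]); q=R2.T@(k-O)-[0.105,0]; a0=np.arctan2(-q[0],q[1]); print(q,a0)
manip.set_gripper(0.4)
p,R=lev(a0,0.16); manip.move_ptp(p,R)
p,R=lev(a0,0.062); manip.move_l(p,R,0.12); print(manip.current_force().round(1),manip.current_ee_pos().round(3))
for a in np.linspace(a0,-0.11,11)[1:]:
    p,R=lev(a,0.062); manip.move_l(p,R,0.08)
    f=manip.current_force(); print(round(a,2),f.round(1),manip.current_time())
    if np.linalg.norm(f)>25: break
E
```

```text
[-0.06375851 -0.01008144] 1.7276170834561317
[ 0.5  0.4 -0. ] [0.537 0.269 0.063]
1.54 [0.5 0.4 0.1] 10.3083
1.36 [ 0.7  0.6 -0.4] 10.6417
1.18 [-0.1  0.4  0.4] 10.975
0.99 [ 0.4 -0.7  0.1] 11.3083
0.81 [ 0.6 -0.2 -0.2] 11.6417
0.63 [ 0.6 -0.5 -0.5] 11.975
0.44 [-0.2  0.3  0.9] 12.3083
0.26 [-0.1 -0.1  0.8] 12.6417
0.07 [ 0.1 -0.2 -0.7] 12.975
-0.11 [ 0.3  0.5 -0.6] 13.3083
```

The force never reached the expected 4 N, so I'll check whether the lever moved.

```bash
python3 - <<'E'
from h import *
print(manip.current_grip_width())
im,d,P=cloud("scene"); cv2.imwrite("pics/s1.png",cv2.resize(im[215:315,190:330,::-1],None,fx=5,fy=5))
cloud("wrist","pics/w1.png")
E
```

```text
0.40486259111986816
```

View pics/w1.png

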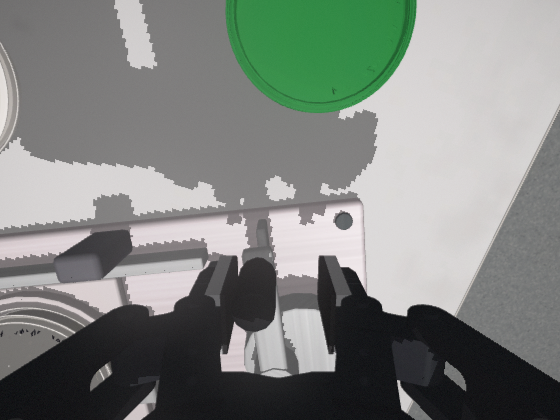

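The lever followed: the knob, px (255,290), sits against the trailing finger and the bar lies over the fin at (263,230). Now I'll centre on it, retract and measure the angle.

```bash
python3 - <<'E'
from h import *
p,R=lev(0.03,0.062); manip.move_l(p,R,0.08)
p,R=lev(0.03,0.19); manip.move_l(p,R,0.15)
manip.set_gripper(0.0)
manip.move_ptp(W(0.06,0,0.36),down(TH))
im,d,P=cloud("wrist","pics/w2.png")
Q=np.c_[(P[...,:2].reshape(-1,2)-O)@R2,P[...,2].ravel()]
def sel(n,x0,x1,y0,y1,z0,z1):
    q=Q[(Q[:,0]>x0)&(Q[:,0]<x1)&(Q[:,1]>y0)&(Q[:,1]<y1)&(Q[:,2]>z0)&(Q[:,2]<z1)]
    print(n,len(q),q.mean(0).round(4) if len(q) else ''); return q.mean(0) if len(q) else None
k=sel("knob",0,.18,-.08,.1,.084,.1)
print("a",np.arctan2(-(k[0]-.105),k[1]))
sel("push top",-.11,-.03,-.04,.04,.07,.086)
sel("dish",-.08,.03,-.05,.05,.037,.044)
print(manip.current_time())
E
```

```text
knob 168 [0.1038 0.0643 0.0924]
a 0.019257062501817447
push top 0 
dish 2959 [-0.0256 -0.0001  0.0388]
16.525
```

```bash
python3 - <<'E'
from h import *
R=down(TH)
manip.move_ptp(W(-0.13,0,0.16),R)
manip.move_l(W(-0.13,0,0.055),R,0.12)
manip.move_l(W(-0.108,0,0.055),R,0.06)
F=lambda: float(R2[:,0]@manip.current_force()[:2])
for x in list(np.arange(-0.103,-0.062,0.005))+list(np.arange(-0.062,-0.045,0.0015)):
    manip.move_l(W(x,0,0.055),R,0.04); f=F(); print(round(x,4),round(f,1),(R2.T@(manip.current_ee_pos()[:2]-O)).round(4))
    if f<-15: break
print(manip.current_time())
E
```

```text
-0.103 0.1 [-0.1029 -0.    ]
-0.098 -0.4 [-0.0976 -0.    ]
-0.093 -1.1 [-0.0925 -0.    ]
-0.088 -0.1 [-0.0875 -0.    ]
-0.083 0.3 [-0.0825 -0.    ]
-0.078 -0.3 [-0.0775 -0.    ]
-0.073 0.0 [-0.0725 -0.    ]
-0.068 -0.4 [-0.0675 -0.    ]
-0.063 0.5 [-0.0625 -0.    ]
-0.062 -0.9 [-0.062  0.   ]
-0.0605 -1.6 [-0.0605  0.    ]
-0.059 -2.3 [-0.0589  0.    ]
-0.0575 -1.6 [-0.0574  0.    ]
-0.056 -1.7 [-0.0558 -0.    ]
-0.0545 -7.9 [-0.0556  0.    ]
-0.053 -14.5 [-0.0555  0.    ]
-0.0515 -23.4 [-0.0556  0.    ]
23.6083
```

The stop was felt at TCP x = -55.6 mm, which matches full travel. Back off, then verify.

```bash
python3 - <<'E'
from h import *
R=down(TH)
manip.move_l(W(-0.12,0,0.055),R,0.1); manip.move_l(W(-0.13,0,0.2),R,0.15)
manip.move_ptp(W(0.11,0,0.36),R); manip.dwell(0.3)
im,d,P=cloud("wrist","pics/w3.png")
Q=np.c_[(P[...,:2].reshape(-1,2)-O)@R2,P[...,2].ravel()]
def sel(n,x0,x1,y0,y1,z0,z1):
    q=Q[(Q[:,0]>x0)&(Q[:,0]<x1)&(Q[:,1]>y0)&(Q[:,1]<y1)&(Q[:,2]>z0)&(Q[:,2]<z1)]
    print(n,len(q),q.mean(0).round(4) if len(q) else '',((q.min(0)+q.max(0))/2).round(4) if len(q) else ''); return q.mean(0) if len(q) else None
k=sel("knob",0,.18,0.03,.1,.084,.1); print("a",np.arctan2(-(k[0]-.105),k[1]))
sel("push top",-.11,-.02,-.04,.04,.074,.086)
sel("dish",-.05,.08,-.05,.05,.0375,.042)
print(manip.current_time(),manip.current_force().round(1))
E
```

```text
knob 159 [0.1044 0.0644 0.0921] [0.1038 0.0649 0.0895]
a 0.009561168097746119
push top 0  
dish 2759 [ 0.0237 -0.      0.0389] [0.0227 0.0003 0.0397]
27.0167 [-0.3  0.4 -0.6]
```

View pics/w3.png

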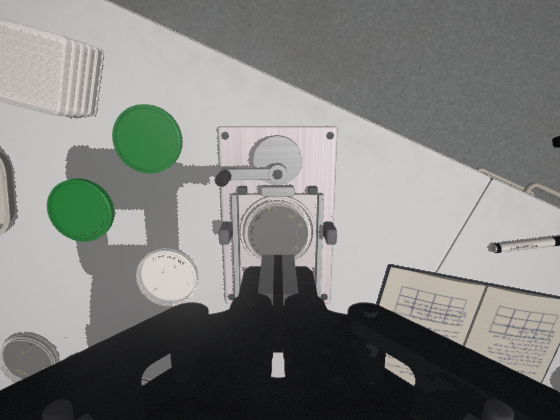

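The slide is against the end stops at (265,190) and (312,190). The lever points left over the fin at (222,178), and the dish is seated at (278,230), having moved 49 mm. The arm is clear.

```bash
python3 -c "
from bench import manip
print(manip.sign_off())"
```

```text
the job is handed in; nothing more can be done
None
```

I turned the cam to its low point (lever at about 0.01 rad, over the index fin), then pushed the slide home against its end stops. The dish is in its nest, the arm is clear, and the job was handed in at about 27 s; the sign-off returned no verdict.

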